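# Tip a standing carton into its rack bay

### The arm

A 6-joint arm with a two-finger parallel gripper is mounted at the origin on the work surface. World frame = base frame: x ahead of the robot, y to its left, z up, the work surface at z = 0. Lengths are in m, angles in rad, forces in N, time in s.
With the tool pointing down it reaches from about 0.35 to 0.875 m from the base axis. Payload 4.2 kg.
Tool frame: the origin (TCP) lies on the mounting face of the last link; the fingertips stand 182 mm ahead of it and the grasp point (between the pads) lies 164 mm ahead of it; z points along the fingers, y is the direction in which the jaws open and shut (so a half turn about z gives the same grasp; the last joint's range is limited). The gripper opens to 87 mm and grips with 3 to 60 N. Pads are 19 mm wide; open, the fingers measure 117 mm over their backs; the gripper's body (75 mm by 190 mm) begins 51 mm behind the grasp point.
Start: joints at [1.475, 0.385, 0.008, 0, -1.194, -0.259], TCP at [0.217, 0.586, 0.405] pointing down, gripper open.
Joint ranges: [-3.14, 3.14], [-1.21, 2.06], [-1.07, 1.41], [-3.16, 2.05], [-2.99, -0.16], [-3.1, 3.1]. Speed limits (rad/s): [2.79, 2.79, 3.14, 3.14, 3.14, 3.14].

### API

Orientations are given as a rotation vector (axis times angle).
In Python, from cell import env gives the robot as it stands.
- The arm moves only by the tool play_rows, never from a script. Its argument "targets" is one flat list of numbers, 7 for each row, row after row: the shift along the world's x, y, z in m, then the turn, a rotation vector about the world's x, y, z in rad, then the finger opening in m, from 0 to 0.087. In form: [dx, dy, dz, ax, ay, az, grip, dx, dy, dz, ax, ay, az, grip, ...]. A call has 1 to 5 rows; each row shifts and turns the commanded pose from where the row before left it; what a row does not reach is not made up. A row lasts 1/10 s, in which the tool goes at most 50 mm and 8.59 degrees, less where a joint would pass 70% of its speed; a pose out of reach is approached as far as the arm can. A call with a gripper value outside its range is refused whole. The fingers move at their own pace and stop on an object; "newtons" is the grip in N (left out, the last holds). Time passes only in rows, so rows that do not move let the fingers close. It gives the time, the measured TCP pose, the force and the opening at its end, in the units of the state.
- env.get_state(): the state, without advancing time (a new reading comes with each control period).
- env.camera(name): name is "side" or "top" or "wrist"; returns a dict with "pixels" (420x560x3 uint8, blue, green, red), "z_map" (420x560 float32, m along the optical axis (not along the pixel's ray), 0 where there is no reading), "vertical_fov" (degrees; the focal length in pixels is half the picture's height over the tangent of half this angle, whatever the lens; pixels are square), "cx", "cy" (the principal point, pixels), "R" (3x3) and "t" (3): a world point X has camera coordinates R X + t; the wrist camera has in their place "tool_from_camera" (4x4, takes a point from camera to tool coordinates, whose origin is the TCP and whose axes are the flange's). Camera axes: x right, y down, z forward; pixel columns grow to the right and rows downward; lengths in m; the calibration is good to about 2 mm. A picture is of the moment at which its call begins: read the wrist's pose just before it.
- env.job_done(): hands the job in, once; it reports no verdict.
The state is a dict: "clock": time; "joint_positions": joint angles; "qd": joint speeds; "joint_torque": joint torques, N m; "tool_pos": TCP position; "tcp_rot": TCP orientation; "ft_force": force on the tool from outside, world axes, zero at the start; "torque": the same for the moment, N m; "gripper_width": finger opening in m.
Only numpy, scipy, OpenCV 4.12 (cv2) and the standard library are available. Lean on these libraries where they do the work, as an engineer would, in place of code of your own. Each camera call takes 0.05 s, during which the arm holds its last target. There are 200 camera calls.

### The job

Push the tall carton over so that it falls away from you and lies flat in the rack bay it stands in front of, then push it along the bay until its leading end is fully home and square against the back wall. Only push it: do not pick it up, and leave the tin, the small box and the tape roll where they are.

Things in the scene. Friction and masses are not known exactly. Their poses are not given: they have to be found in the camera images.
- rack: Fixed low steel rack, 314 x 272 mm, yaw within 0.35. Origin on the bench under its middle; x runs from its open front (robot side) to the back, y left, z up. Floor: 3 mm sheet from x = -160 mm. Divider at y = 0 and sides at y = +-134 mm, 35 mm high, start at x = -80 mm (open apron before them): two bays 129 mm wide, middles at y = +-67 mm.
- rack_back (a point): Middle of the rack's back wall, on its inner (bay) face at bench height: rack x = +150 mm, y = 0. The back wall is 55 mm high and closes both bays; the rack is open above.
- carton: Tall closed cardboard carton, 50 (x) by 76 (y) by 150 mm high (z), 0.2 to 0.45 kg, loose. Starts upright on the apron before the left or right bay (centre near rack x = -110, y = +-67 mm), its x along the rack's within 0.09 rad. Origin: centre of its underside. Tipped rightly, its z points to the back wall, its x down, and it lies 50 mm high on a 76 x 150 mm face.
- carton_top (a point): Centre of the carton's top end face (76 x 50 mm): the end that leads into the bay once tipped and must meet the back wall.
- carton_foot (a point): Centre of the carton's underside (76 x 50 mm): once tipped, the end that faces the robot side and is pushed.
- carton_edge (a point): Middle of the carton's lower edge on the bay's side, about which it tips; it stays down on the rack floor throughout. Friction there is high: a push in the upper third of the carton tips it, and past about 20 degrees it falls by itself into the bay, with some 60 to 110 mm left to slide.
- tin: Closed round tin, 58 mm across, 65 mm high, loose, upright on the apron in front of the other bay. Origin at the centre of its underside. To be left alone.
- small_box: Flat cardboard box 60 x 80 x 40 mm high, loose on the bench beside the rack. Origin at the centre of its underside. To be left alone.
- tape: Roll of tape lying flat, 84 mm across, 40 mm high, loose on the bench beside the rack. Origin at the centre of its underside. To be left alone.
Not all that is in view belongs to the job. Leave any green or yellow look-alike of the carton alone.

How it is judged:
On the way, in this order (a step that is already met when the one before it is completed fails the run):
1. the carton has been tipped and lies flat in the bay it stood in front of (angle between carton's own z axis and vertical between 1.47 and 1.67 rad and angle between carton's own x axis and vertical above 3.04 rad and height (world z) of carton_edge below 0.012 m and ((y of carton_top in the frame of rack between 0.02 and 0.114 m and y of tin in the frame of rack below 0 m) or (y of carton_top in the frame of rack between -0.114 and -0.02 m and y of tin in the frame of rack above 0 m))), for 0.2 s.
2. the carton is pushed home against the back wall (angle between carton's own z axis and vertical between 1.47 and 1.67 rad and angle between carton's own x axis and vertical above 3.04 rad and x of carton_top in the frame of rack above 0.143 m and angle between the z axis of carton and the x axis of rack, either way round below 0.1 rad and ((y of carton_top in the frame of rack between 0.02 and 0.114 m and y of tin in the frame of rack below 0 m) or (y of carton_top in the frame of rack between -0.114 and -0.02 m and y of tin in the frame of rack above 0 m))), for 0.2 s.
At the end, for the whole second after the job is handed in: The carton lies flat (within 0.1 rad) on the face that was towards the bay, in the bay it stood in front of, top end within 7 mm of the back wall, square to the rack within 0.1 rad, at rest (all of step 2 and height (world z) of carton_edge below 0.012 m and linear speed of carton below 0.01 m/s and angular speed of carton below 0.05 rad/s); the robot touches nothing.
It fails at once if the carton was lifted: its tipping edge rose more than 22 mm above the bench (height (world z) of carton_edge above 0.022 m).
It fails at once if the tin was moved more than 15 mm (distance of tin from where it was at the start of the episode above 0.015 m).
It fails at once if the small box was moved more than 15 mm (distance of small_box from where it was at the start of the episode above 0.015 m).
It fails at once if the tape roll was moved more than 15 mm (distance of tape from where it was at the start of the episode above 0.015 m).
It also fails if it takes over 43 s, if anything falls off the work surface, if the arm or the gripper's body presses on something with over 40 N, if the wrist force passes 120 N, or if a joint passes its speed limit or range.

## Working session

There is one attempt and no reset: what is moved stays moved. The work goes in short steps, Python scripts to look and compute and a tool call to move; the robot and the scene stay as the last step left them, time stands still between calls to the robot, and variables do not carry over. Pictures are saved under pics/ and viewed, about 8 in all and at most 12, crops included, and the job is handed in when it is done.

Besides the shell and the picture viewer there is one more tool, called as name(argument=value, ...) on one line, values as JSON. play_rows: Moves the arm, as the interface text tells. Its arguments: {"type":"object","properties":{"targets":{"type":"array","items":{"type":"number"}},"newtons":{"type":"number"}},"required":["targets"]}

```bash
mkdir -p pics; ls; cat > h.py <<'E'
import numpy as np, cv2
from cell import env
def shot(name):
    s=env.get_state(); c=env.camera(name); return s,c
def world(c,u,v,d=None,z=None,s=None):
    f=210/np.tan(np.radians(c["vertical_fov"])/2)
    r=np.array([(u-c["cx"])/f,(v-c["cy"])/f,1.])
    R=np.array(c["R"]);t=np.array(c["t"])
    o=-R.T@t; w=R.T@r
    if z is not None: return o+w*(z-o[2])/w[2]
    if d is None: d=c["z_map"][int(v),int(u)]
    return o+w*d
E
python3 - <<'E'
from h import *
import pickle
D={}
for n in("side","top"):
    s,c=shot(n); D[n]=c; cv2.imwrite(f"pics/{n}0.png",c["pixels"]); print(n,c["vertical_fov"],c["cx"],c["cy"],c["R"],c["t"])
pickle.dump(D,open("d0.pkl","wb")); print(s)
E
```

```text
pics
side 49.44731769101657 276.716310920404 210.1062036959121 [[ 0.81983468 -0.57229811  0.01860021]
 [-0.35533688 -0.53396615 -0.76721305]
 [ 0.44900645  0.62237852 -0.64112259]] [-0.40924368  0.29823161  0.76619867]
top 57.63479917601903 282.3043239800228 209.20560398222491 [[ 0.00355449 -0.99959341  0.02829108]
 [-0.9913616  -0.00723165 -0.13095759]
 [ 0.13110893 -0.0275812  -0.99098422]] [0.03040604 0.53945488 0.91552898]
{'clock': 0.05, 'joint_positions': array([ 1.47460893e+00,  3.85541668e-01,  6.64206766e-03, -4.69259823e-04,
       -1.19401641e+00, -2.58544826e-01]), 'qd': array([ 0.00134028, -0.00052463,  0.00048421,  0.00149156, -0.000305  ,
       -0.00039561]), 'joint_torque': array([-1.26603736e-04, -3.92048979e+01,  1.88164061e+01,  4.23951969e+00,
        1.37960460e-02, -4.79114919e-05]), 'tool_pos': array([0.21701772, 0.58589452, 0.40367894]), 'tcp_rot': array([ 3.09014444e+00, -5.54183603e-01, -4.12585152e-04]), 'ft_force': array([-0.67124658, -1.09995663, -0.1113655 ]), 'torque': array([-0.00635219,  0.00608921,  0.01220797]), 'gripper_width': 0.08699967944122176}
```

View pics/top0.png

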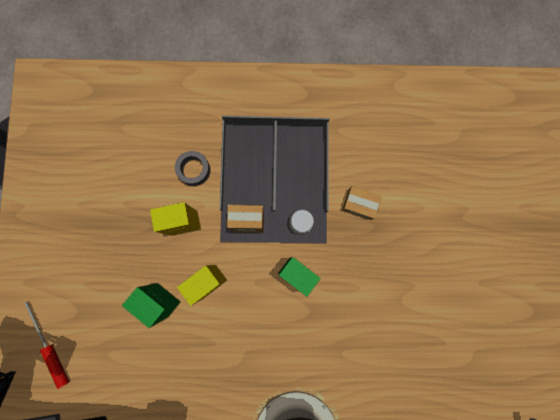

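View pics/side0.png

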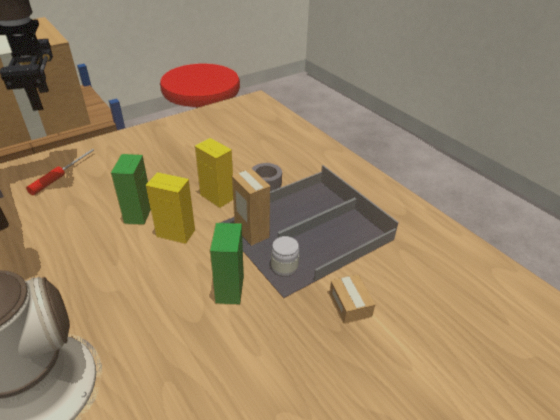

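Top: the brown carton is upright at (245,217) on the left bay's apron, the tin is at (302,221) and the small box at (363,203). The tape is at (192,168). Possible mix-ups are yellow at (170,217) and (198,285), and green at (147,306) and (300,277). I choose the brown one on the apron. Next: measure it and take a close crop.

```bash
cat > m.py <<'E'
from h import *
def cloud(c):
    f=210/np.tan(np.radians(c["vertical_fov"])/2)
    v,u=np.mgrid[:420,:560]; d=c["z_map"]
    P=np.stack([(u-c["cx"])/f*d,(v-c["cy"])/f*d,d],-1)-np.array(c["t"])
    W=P@np.array(c["R"]); W[d==0]=np.nan
    return W
def blob(W,r0,r1,c0,c1,z0,z1):
    S=W[r0:r1,c0:c1].reshape(-1,3); S=S[(S[:,2]>z0)&(S[:,2]<z1)]
    (x,y),(w,h),a=cv2.minAreaRect(S[:,:2].astype(np.float32)*1000)
    return len(S),np.median(S[:,2]).round(4),(round(x,1),round(y,1)),(round(w,1),round(h,1)),round(a,2)
E
python3 - <<'E'
from m import *
import pickle
c=pickle.load(open("d0.pkl","rb"))["top"]; W=cloud(c)
print("carton",blob(W,195,240,220,270,.13,.17))
print("tin",blob(W,200,245,285,325,.05,.08))
print("yel",blob(W,190,245,140,195,.1,.2)); print("yel2",blob(W,260,310,170,225,.1,.2)); print("green",blob(W,250,300,270,325,.1,.2))
print("walls35",blob(W,112,215,215,335,.02,.075))
for u,v,z in [(275,122,.035),(274,209,.035),(223,118,.055),(328,119,.055),(222,242,.003),(326,243,.003),(222,209,.035),(326,210,.035)]: print(u,v,world(c,u,v,z=z).round(4), W[v,u].round(3))
cv2.imwrite("pics/crop0.png",cv2.resize(c["pixels"][100:260,200:350],None,fx=4,fy=3.7,interpolation=cv2.INTER_CUBIC))
E
```

```text
carton (835, np.float64(0.1532), (507.6, 118.4), (76.2, 50.4), 89.16)
tin (438, np.float64(0.0676), (506.4, -12.4), (55.3, 54.4), 50.09)
yel (1001, np.float64(0.15), (505.9, 281.3), (50.8, 76.2), 12.58)
yel2 (956, np.float64(0.15), (359.8, 214.9), (50.2, 76.9), 37.49)
green (852, np.float64(0.1502), (378.7, -1.1), (76.1, 49.9), 53.08)
walls35 (1431, np.float64(0.0357), (648.2, 53.2), (272.2, 248.8), 89.47)
275 122 [0.7649 0.0529 0.035 ] [0.765 0.053 0.035]
274 209 [0.5397 0.054  0.035 ] [0.54  0.054 0.034]
223 118 [0.7661 0.1833 0.055 ] [0.769 0.184 0.048]
328 119 [ 0.7672 -0.0807  0.055 ] [ 0.767 -0.08   0.057]
222 242 [0.4586 0.1851 0.003 ] [0.459 0.185 0.003]
326 243 [ 0.4573 -0.0795  0.003 ] [ 0.457 -0.079  0.003]
222 209 [0.5387 0.1829 0.035 ] [0.542 0.186 0.012]
326 210 [ 0.5381 -0.0759  0.035 ] [ 0.54  -0.078  0.022]
```

View pics/crop0.png

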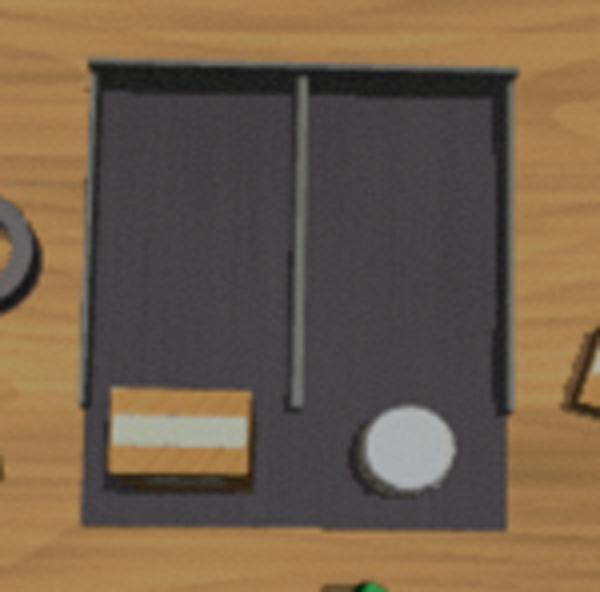

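The crop confirms the choice: brown carton with a white tape strip, top 76 x 50 mm at z = 0.153, centred at (0.508, 0.118), tipping edge at x ≈ 0.533. Rack: centre ≈ (0.6155, 0.0535), yaw ≈ -0.007, back wall inner face x ≈ 0.7655, left bay middle y ≈ 0.12. I'll move behind the carton at a safe height, with the jaws turned along y and the fingers part-closed to give two contacts.

play_rows(targets=[0.018, -0.039, 0, 0, 0, 0.07, 0.04, 0.018, -0.039, 0, 0, 0, 0.07, 0.04, 0.018, -0.039, 0, 0, 0, 0.07, 0.04, 0.018, -0.039, 0, 0, 0, 0.07, 0.04, 0.018, -0.039, 0, 0, 0, 0.068, 0.04], newtons=20)

```text
clock: 0.6
tool_pos: [0.3074, 0.3893, 0.4043]
tcp_rot: [3.141, -0.006, -0.001]
ft_force: [0.8, -0.6, -0.0]
gripper_width: 0.055
```

play_rows(targets=[0.018, -0.039, 0, 0, 0, 0, 0.04, 0.018, -0.039, 0, 0, 0, 0, 0.04, 0.018, -0.039, 0, 0, 0, 0, 0.04, 0.018, -0.039, 0, 0, 0, 0, 0.04, 0.018, -0.039, 0, 0, 0, 0, 0.04])

```text
clock: 1.1
tool_pos: [0.3972, 0.1943, 0.4046]
tcp_rot: [3.142, -0.01, -0.0]
ft_force: [0.1, -0.2, 0.1]
gripper_width: 0.04
```

play_rows(targets=[0.018, -0.039, 0, 0, 0, 0, 0.04, 0.018, -0.038, 0, 0, 0, 0, 0.04, 0, 0, 0, 0, 0, 0, 0.04, 0, 0, 0, 0, 0, 0, 0.04, 0, 0, 0, 0, 0, 0, 0.04])

```text
clock: 1.6
tool_pos: [0.4329, 0.1195, 0.4046]
tcp_rot: [3.142, -0.01, -0.001]
ft_force: [-0.1, -0.6, 1.2]
gripper_width: 0.04
```

play_rows(targets=[0, 0, -0.035, 0, 0, 0, 0.04, 0, 0, -0.035, 0, 0, 0, 0.04, 0, 0, -0.027, 0, 0, 0, 0.04, 0.01, 0, 0, 0, 0, 0, 0.04, 0.01, 0, 0, 0, 0, 0, 0.04])

```text
clock: 2.1
tool_pos: [0.4541, 0.1204, 0.3085]
tcp_rot: [3.141, -0.006, 0.002]
ft_force: [0.4, 0.7, 1.2]
gripper_width: 0.0402
```

play_rows(targets=[0.008, 0, 0, 0, 0, 0, 0.04, 0.007, 0, 0, 0, 0, 0, 0.04, 0.007, 0, 0, 0, 0, 0, 0.04, 0.007, 0, 0, 0, 0, 0, 0.04, 0.006, 0, 0, 0, 0, 0, 0.04])

```text
clock: 2.6
tool_pos: [0.4887, 0.1189, 0.308]
tcp_rot: [-3.141, 0.011, -0.0]
ft_force: [-0.6, -0.9, -0.9]
gripper_width: 0.0402
```

play_rows(targets=[0.007, 0, 0, 0, 0, 0, 0.04, 0.007, 0, 0, 0, 0, 0, 0.04, 0.007, 0, 0, 0, 0, 0, 0.04, 0.007, 0, 0, 0, 0, 0, 0.04, 0.007, 0, 0, 0, 0, 0, 0.04])

```text
clock: 3.1
tool_pos: [0.5238, 0.1191, 0.3077]
tcp_rot: [3.142, -0.011, 0.0]
ft_force: [0.9, -0.5, 1.0]
gripper_width: 0.04
```

play_rows(targets=[0.006, 0, 0, 0, 0, 0, 0.04, 0, 0, 0, 0, 0, 0, 0.04, 0, 0, 0, 0, 0, 0, 0.04, 0, 0, 0, 0, 0, 0, 0.04, 0, 0, 0, 0, 0, 0, 0.04])

```text
clock: 3.6
tool_pos: [0.5288, 0.119, 0.3078]
tcp_rot: [3.142, -0.01, -0.0]
ft_force: [0.1, -0.5, 0.2]
gripper_width: 0.04
```

```bash
python3 - <<'E'
from m import *
s,c=shot("side"); cv2.imwrite("pics/side1.png",c["pixels"]); print(s["tool_pos"],s["ft_force"])
E
```

```text
[0.52884551 0.11903372 0.30781296] [ 0.07378232 -0.49382738  0.18424904]
```

View pics/side1.png

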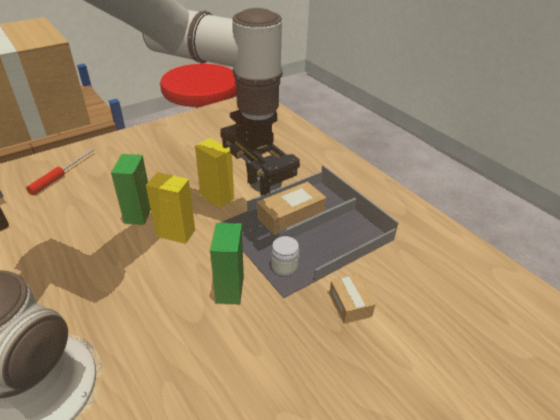

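The carton has fallen and lies flat in the left bay, at about (292,205). I'll back off and measure it from above.

play_rows(targets=[-0.025, 0, 0, 0, 0, 0, 0.04, -0.025, 0, 0, 0, 0, 0, 0.04, -0.02, 0, 0, 0, 0, 0, 0.04, 0, 0, 0, 0, 0, 0, 0.04, 0, 0, 0, 0, 0, 0, 0.04])

```text
clock: 4.15
tool_pos: [0.4592, 0.1193, 0.3083]
tcp_rot: [-3.141, 0.009, -0.002]
ft_force: [0.0, 0.1, -0.7]
gripper_width: 0.0401
```

```bash
python3 - <<'E'
from m import *
s,c=shot("top"); cv2.imwrite("pics/top1.png",cv2.resize(c["pixels"][100:260,180:380],None,fx=4,fy=3.75,interpolation=cv2.INTER_CUBIC)); W=cloud(c)
S=W.reshape(-1,3); S=S[(S[:,2]>.045)&(S[:,2]<.06)&(S[:,0]>.5)&(S[:,0]<.755)&(S[:,1]>.06)&(S[:,1]<.18)]
print(len(S),np.median(S[:,2]),S.min(0),S.max(0),cv2.minAreaRect(S[:,:2].astype(np.float32)*1000))
print(s["tool_pos"])
E
```

```text
1705 0.053256649378331716 [0.54426065 0.07757834 0.04600402] [0.69544835 0.15531546 0.05870876] ((619.7887573242188, 116.63572692871094), (76.23652648925781, 150.27005004882812), 88.96202087402344)
[0.45922962 0.11927118 0.30829012]
```

View pics/top1.png

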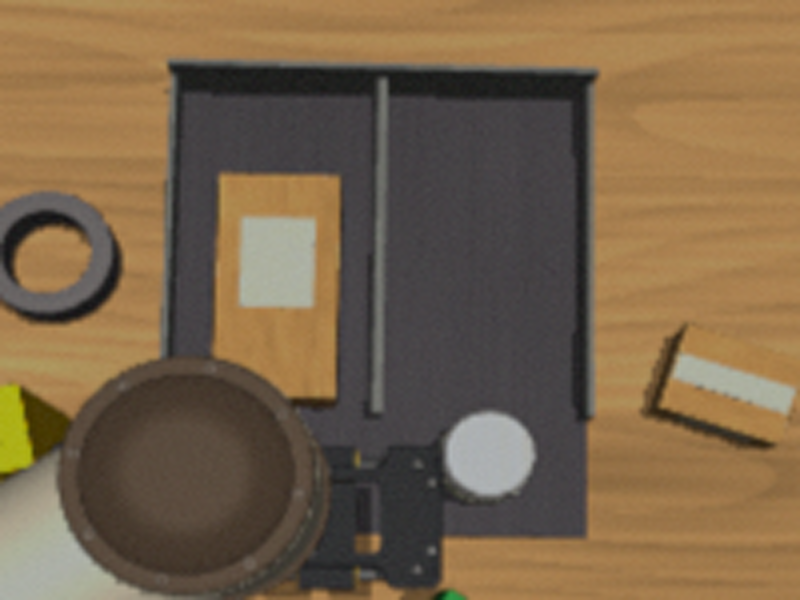

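Flat at height 0.053, foot at x = 0.5445, top at x = 0.695, y = 0.117, yaw -0.018 (square). About 70 mm is left to slide. I'll drop the fingers behind the foot and push low.

play_rows(targets=[0.02, -0.001, 0, 0, 0, 0, 0.04, 0.02, -0.001, 0, 0, 0, 0, 0.04, 0, 0, -0.03, 0, 0, 0, 0.04, 0, 0, -0.035, 0, 0, 0, 0.04, 0, 0, -0.035, 0, 0, 0, 0.04])

```text
clock: 4.7
tool_pos: [0.5003, 0.1171, 0.2067]
tcp_rot: [-3.141, 0.012, -0.003]
ft_force: [0.8, 0.3, 0.2]
gripper_width: 0.0397
```

play_rows(targets=[0.01, 0, 0, 0, 0, 0, 0.04, 0.01, 0, 0, 0, 0, 0, 0.04, 0.008, 0, 0, 0, 0, 0, 0.04, 0.006, 0, 0, 0, 0, 0, 0.04, 0.006, 0, 0, 0, 0, 0, 0.04])

```text
clock: 5.2
tool_pos: [0.5394, 0.1169, 0.2089]
tcp_rot: [-3.141, 0.012, 0.0]
ft_force: [-2.5, -0.2, 2.3]
gripper_width: 0.0399
```

play_rows(targets=[0.008, 0, 0, 0, 0, 0, 0.04, 0.008, 0, 0, 0, 0, 0, 0.04, 0.008, 0, 0, 0, 0, 0, 0.04, 0.008, 0, 0, 0, 0, 0, 0.04, 0.008, 0, 0, 0, 0, 0, 0.04])

```text
clock: 5.7
tool_pos: [0.5797, 0.117, 0.2077]
tcp_rot: [3.141, -0.011, -0.001]
ft_force: [-2.9, 0.2, 2.5]
gripper_width: 0.0402
```

play_rows(targets=[0.006, 0, 0, 0, 0, 0, 0.04, 0.005, 0, 0, 0, 0, 0, 0.04, 0.005, 0, 0, 0, 0, 0, 0.04, 0.003, 0, 0, 0, 0, 0, 0.04, 0.002, 0, 0, 0, 0, 0, 0.04])

```text
clock: 6.2
tool_pos: [0.6003, 0.1171, 0.2076]
tcp_rot: [3.142, -0.011, -0.0]
ft_force: [-2.6, 0.2, 1.1]
gripper_width: 0.0401
```

play_rows(targets=[0.001, 0, 0, 0, 0, 0, 0.04, 0.001, 0, 0, 0, 0, 0, 0.04, 0.001, 0, 0, 0, 0, 0, 0.04, 0, 0, 0, 0, 0, 0, 0.04])

```text
clock: 6.6
tool_pos: [0.6032, 0.1171, 0.2077]
tcp_rot: [-3.142, 0.011, -0.001]
ft_force: [-1.7, -0.5, -0.6]
gripper_width: 0.0398
```

play_rows(targets=[0.001, 0, 0, 0, 0, 0, 0.04, 0.001, 0, 0, 0, 0, 0, 0.04, 0.001, 0, 0, 0, 0, 0, 0.04])

```text
clock: 6.9
tool_pos: [0.6062, 0.1171, 0.2076]
tcp_rot: [-3.142, 0.011, 0.0]
ft_force: [-1.4, -1.7, -0.9]
gripper_width: 0.04
```

play_rows(targets=[0.001, 0, 0, 0, 0, 0, 0.04, 0.001, 0, 0, 0, 0, 0, 0.04])

```text
clock: 7.1
tool_pos: [0.6082, 0.1171, 0.2077]
tcp_rot: [-3.142, 0.011, -0.0]
ft_force: [-1.7, 0.1, -0.2]
gripper_width: 0.0402
```

play_rows(targets=[0.001, 0, 0, 0, 0, 0, 0.04, 0.001, 0, 0, 0, 0, 0, 0.04])

```text
clock: 7.3
tool_pos: [0.6097, 0.1171, 0.2077]
tcp_rot: [3.141, -0.011, -0.003]
ft_force: [-6.4, 2.0, 3.3]
gripper_width: 0.0399
```

```bash
cat > chk.py <<'E'
from m import *
import sys
s,c=shot("top"); W=cloud(c)
cv2.imwrite(sys.argv[1],cv2.resize(c["pixels"][100:260,180:380],None,fx=4,fy=3.75,interpolation=cv2.INTER_CUBIC))
S=W[125:240].reshape(-1,3); S=S[(S[:,2]>.047)&(S[:,2]<.0565)&(S[:,0]>.53)&(S[:,0]<.775)&(S[:,1]>.07)&(S[:,1]<.17)]
B=W.reshape(-1,3); B=B[(B[:,2]>.05)&(B[:,2]<.06)&(B[:,0]>.7)&(B[:,1]<.04)&(B[:,1]>-.07)]
print("carton",len(S),np.median(S[:,2]),S.min(0),S.max(0),cv2.minAreaRect(S[:,:2].astype(np.float32)*1000)); print("wall x",B[:,0].min(),B[:,0].max())
print(s["tool_pos"],s["ft_force"])
E
python3 chk.py pics/top2.png
```

```text
carton 43 0.053328050257813286 [0.59599721 0.08014215 0.04989074] [0.75066313 0.1428323  0.05555184] ((670.0635986328125, 104.20668029785156), (25.43399429321289, 165.11865234375), 71.21465301513672)
wall x 0.765325235472875 0.7724045085471889
[0.60968053 0.11706945 0.20767117] [-6.44001605  1.96980894  3.33420732]
```

View pics/top2.png

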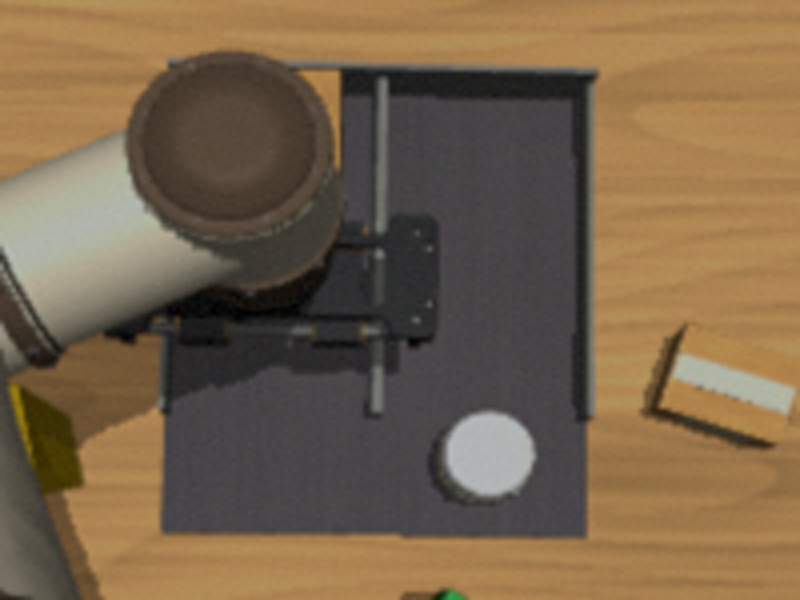

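The force has risen to 6 N and the carton's top end reaches the back wall at about (330,72). I'll press slightly more to square it up, hold, then retreat.

play_rows(targets=[0.001, 0, 0, 0, 0, 0, 0.04, 0.0005, 0, 0, 0, 0, 0, 0.04, 0, 0, 0, 0, 0, 0, 0.04, 0, 0, 0, 0, 0, 0, 0.04])

```text
clock: 7.75
tool_pos: [0.6101, 0.1172, 0.2077]
tcp_rot: [3.141, -0.011, -0.007]
ft_force: [-9.0, 2.9, 3.9]
gripper_width: 0.0401
```

play_rows(targets=[-0.01, 0, 0, 0, 0, 0, 0.04, -0.02, 0, 0, 0, 0, 0, 0.04, -0.03, 0, 0, 0, 0, 0, 0.04, -0.03, 0, 0.01, 0, 0, 0, 0.04, -0.02, 0, 0.04, 0, 0, 0, 0.04])

```text
clock: 8.25
tool_pos: [0.499, 0.1163, 0.2551]
tcp_rot: [3.138, -0.011, -0.01]
ft_force: [1.2, 1.0, 0.8]
gripper_width: 0.0399
```

play_rows(targets=[0, 0, 0.045, 0, 0, 0, 0.04, 0, 0, 0.045, 0, 0, 0, 0.04, -0.03, 0, 0.03, 0, 0, 0, 0.04, -0.03, 0, 0, 0, 0, 0, 0.04, 0, 0, 0, 0, 0, 0, 0.04])

```text
clock: 8.75
tool_pos: [0.4391, 0.1164, 0.3796]
tcp_rot: [-3.138, 0.009, -0.007]
ft_force: [0.4, -0.5, -1.2]
gripper_width: 0.04
```

```bash
python3 chk.py pics/top3.png
```

```text
carton 1551 0.0532097413730248 [0.61811976 0.07935331 0.04840163] [0.75165806 0.15474567 0.05647476] ((684.7988891601562, 117.31134033203125), (132.98825073242188, 74.80670166015625), 0.5661949515342712)
wall x 0.7651847096960851 0.7724946492274178
[0.43911958 0.11636691 0.37958476] [ 0.39054292 -0.46973284 -1.17991355]
```

View pics/top3.png

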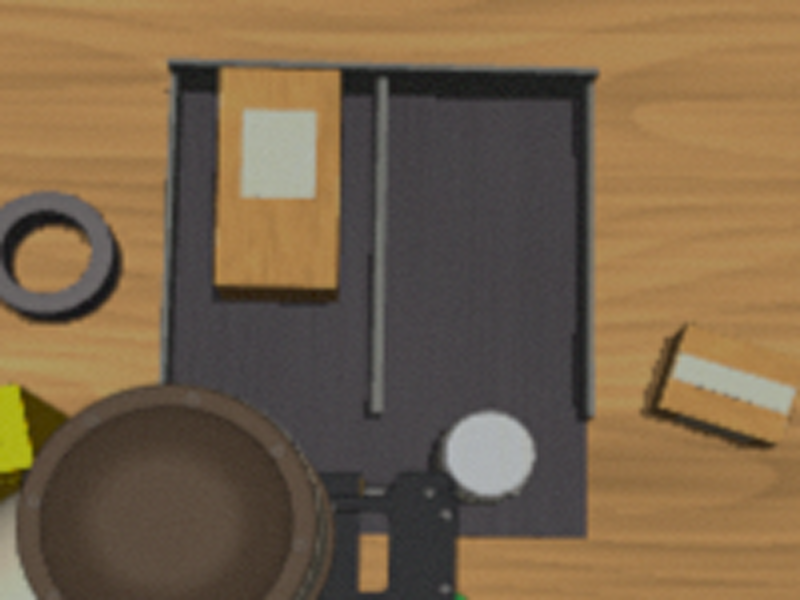

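The carton lies flat against the back wall at (220–340, 68), square to the rack. The tin, tape and small box look the same as in the earlier picture, and the arm is clear. Handing in.

```bash
python3 -c "
from cell import env
print(env.job_done(), env.get_state()['clock'])"
```

```text
the job is handed in; nothing more can be done
the job is handed in; nothing more can be done
```

I tipped the brown carton into the left bay with a two-finger push near its top. I then pushed it low on the foot until the wrist force rose to 9 N against the back wall, backed off and handed in. The clock read 8.75 s on the last move.

- **Carton in the last check:** it lies flat with its upper face at z = 0.053. The foot measures x ≈ 0.617, which with its 150 mm length puts the leading end at about 0.766, against a wall face measured at about 0.765. It is square to the rack within about 0.02 rad.
- **Other objects:** the tin, tape roll and small box look unmoved in the last picture; I did not re-measure them. The fingers ended clear of everything, about 0.2 m above the bench.
- **Check that failed:** the fit taken while the arm was still over the carton was unusable, because the arm hid it. I repeated it after retreating. That final fit left out the last strip by the wall, so its outline reads 133 mm instead of 150 mm long. The leading end is therefore worked out from the foot, and the picture also shows it touching the wall.

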